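# Square a flat-edged disc on the inspection stand

## Task

Load the flat-edged disc under the camera of the inspection stand: pull the sliding gate fully open, slide the disc along its channel until its round rim meets the alignment bar at the far end under the camera, only there turn it with a fingertip at its stud until its flat lies flush against the bar, and finally push the gate fully shut behind it. Slide and turn the disc only, never lift it off the tray; do not knock the camera, and leave the other things on the worktop where they are.

Things in the scene. Friction and masses are not known exactly. Their poses are not given: they have to be found in the camera images.
- stand: Grey fixed inspection stand. Origin on the worktop (z=0) under the disc's final centre. +y runs along the channel to the alignment bar (robot's left), -x is the robot's side. (x,y) below: this frame, mm. Tray top z=8, y -235 to 78. White rails along y, tops z=20, inner faces x=-61 and 61, form the channel. Tray, rails, bar and gate are slippery (friction 0.12).
- bar_mid (a point): Middle of the face, looking along -y, of the steel alignment bar that crosses the whole channel at its left end: (0, 48), z=17; the bar is 144 long, 16 thick, its top at z=26. Axes as the stand.
- camera_mid (a point): Centre (10, 25), z=177 of the underside of the grey camera box: x -40 to 60, y -10 to 60, z 177 to 237; a lens 36 across hangs at (12, 18) down to z=154; held by a column behind, at (100, 20). It bars a tool pointing straight down from the stud when the disc is at the bar: reach in below it with the tool leaning about 30 degrees, back to the robot or to the right.
- disc_centre (a point): Loose aluminium disc, 0.25 kg, radius 60, 14 thick, with one 72 long flat 48 from the centre. Point: centre of the round, half-way up (z=15). Its +y points square to the flat. Starts near the channel's right end, flat turned 0.8 to 1.4 rad counterclockwise (from above) from the bar: turn it clockwise. Rim on the bar: centre at (0, -12); flat home: (0, 0). Pale spot on top: paint only.
- stud (a point): Finger stud on the disc: upright steel pin, 16 across, from z=22 (disc's top) to z=52; this point is half-way up, z=37. In the disc's frame at x=-30, y=29, so with the flat home it stands at (-30, 29) of the stand. Pushing it towards the bar turns the disc clockwise with its rim kept against the bar.
- gate (a joint): Sliding gate on the robot's side of the channel, m: 0 shut, 0.038 fully open (stops at both). Opens along -x, stays where left, 1.5 N to move. Shut, its tongue (y -72 to -58, z 10 to 16) reaches in to x=-28 and bars the way; fully open it clears the channel. The disc starts on its -y side. It cannot shut behind a disc that has only its round rim on the bar.
- gate_knob (a point): Knob of the gate: an upright black pin, 18 across, from z=26 to 50; this point is on its axis at z=38. With the gate shut it is at (-92, -65) of the stand; it moves along -x as the gate opens. It can be pinched or pushed from above.
- petri_1: Bystander: white round lidded dish, 62 across, 16 tall, in front of the stand. Origin at the centre of its underside.
- marker_3: Bystander: marker pen lying in front of the stand, 138 long, 18 thick. Origin at the centre of its underside.
- specimen_cup_1: Bystander: lidded specimen cup, 66 across, 70 tall, behind the channel. Origin at the centre of its underside.
- sticky_pad: Bystander: note pad, 76 x 77 x 10, at the left. Origin at the centre of its underside.
- bench_timer: Bystander: bench timer, 62 x 66 x 18, at the right. Origin at the centre of its underside.
- serum_tube_lying: Bystander: capped sample tube lying down, 106 long, 17 thick, at the left. Origin at the centre of its underside.
Mind the look-alikes: they are no part of the job. Of the things that look like the part that bears disc_centre, the largest one is meant.

How it is judged:
On the way, in this order (a step that is already met when the one before it is completed fails the run):
1. the gate is pulled fully open (value of joint gate above 0.033 m), for 0.1 s.
2. the disc is slid along the channel until its round rim is at the bar, its flat still turned away (y of disc_centre in the frame of stand above -0.0165 m and angle between the y axis of disc_centre and the y axis of stand, either way round above 0.3 rad), for 0.1 s.
3. the disc is turned until its flat lies flush against the bar (angle between the y axis of disc_centre and the y axis of stand, either way round below 0.07 rad and y of disc_centre in the frame of stand above -0.003 m), for 0.2 s.
4. the gate is pushed shut behind the disc (value of joint gate below 0.005 m), for 0.2 s.
At the end, for the whole second after the job is handed in: The disc lies at rest on the tray with its flat flush against the alignment bar (within 4 degrees, centre within 3 mm of its seat along the channel), and the gate is shut to within 5 mm of its stop (all of step 3 and y of disc_centre in the frame of stand below 0.003 m and z of disc_centre in the frame of stand below 0.018 m and value of joint gate below 0.005 m and linear speed of disc below 0.01 m/s); the robot touches nothing.
It fails at once if the disc is lifted off the tray or tipped (height (world z) of disc_centre above 0.025 m or angle between disc_centre's own z axis and vertical above 0.2 rad).
It fails at once if the camera is knocked (contact force between any of the arm, the fingers and camera_head above 5 N).
It fails at once if a bystander is moved by more than 30 mm (distance of any of petri_1, marker_3, specimen_cup_1, sticky_pad, bench_timer, serum_tube_lying from where it was at the start of the episode above 0.03 m).
It also fails if it takes over 72 s, if anything falls off the work surface, if the arm or the gripper's body presses on something with over 40 N, if the wrist force passes 120 N, or if a joint passes its speed limit or range.

## Robot

A 6-joint arm with a two-finger parallel gripper is mounted at the origin on a cart in front of the work surface, level with it; the furniture and walls round the work are solid. World frame = base frame: x ahead of the robot, y to its left, z up, the work surface at z = 0. Lengths are in m, angles in rad, forces in N, time in s.
With the tool pointing down it reaches from about 0.3 to 0.875 m from the base axis. Payload 6.4 kg.
Tool frame: the origin (TCP) lies on the front face of the gripper's body, between the roots of the fingers; the fingertips stand 73 mm ahead of it and the grasp point (between the pads) lies grip_depth ahead of it (grip_depth is the distance from the TCP to the grasp point, in m); z points along the fingers, y is the line along which they close (so a half turn about z gives the same grasp; the last joint's range is limited). The gripper opens to 85 mm and grips with 20 to 120 N. Pads are 22 mm wide; open, the fingers measure 114 mm over their backs; the gripper's body (76 mm by 85 mm) begins 54 mm behind the grasp point. The pads swing forward as they close: fully open they stand 13 mm farther back than shut.
Start: joints at [-1.511, 0.181, 1.607, -0, 1.354, -0.206], TCP at [0.151, -0.555, 0.304] pointing down, gripper open.
Joint ranges: [-2.99, 2.99], [-0.89, 2.07], [0.3, 2.58], [-1.14, 4.28], [0, 2.63], [-3.12, 3.12]. Speed limits (rad/s): [2.57, 2.57, 3.01, 3.14, 3.14, 3.14].

## Interface

Orientations are given as a unit quaternion [w, x, y, z].
In Python, from bench import * gives the robot as it stands. The module is installed in compiled form; this text tells all that it offers.
- The arm moves only by the tool servo_tool, never from a script. Its argument "commands" is text: rows parted by semicolons, each of 7 numbers parted by spaces: the turn, a rotation vector about the tool's x, y, z in rad, then the shift along the tool's x, y, z in mm, then the opening, from 0 (shut) to 1 (fully open). In form: wx wy wz dx dy dz claw; .... A call has 1 to 5 rows; each row shifts and turns the commanded pose from where the row before left it, along the tool's axes as they then stand; what a row does not reach is not made up. A row lasts 1/8 s, in which the tool goes at most 62.5 mm and 10.7 degrees, less where a joint would pass 70% of its speed; a pose out of reach is approached as far as the arm can. A call with a gripper value outside its range is refused whole. The fingers move at their own pace and stop on an object; the grip force is fixed at half the most. Time passes only in rows, so rows that do not move let the fingers close. It gives the time, the measured TCP pose, the force, the opening and the grip force at its end, in the units of the state.
- get_obs(): the state, without advancing time (a new reading comes with each control period).
- camera(name): name is "scene" or "top"; returns the picture (384x512x3 uint8, blue, green, red); there is no depth.
- calibration(name): a dict with "fx", "fy", "cx", "cy" (pixels), "R" (3x3) and "t" (3): a world point X has camera coordinates R X + t. Camera axes: x right, y down, z forward; pixel columns grow to the right and rows downward; lengths in m; the calibration is good to about 2 mm. A picture is of the moment at which its call begins. calibration takes no time and is no camera call.
- hand_in(): hands the job in; it is judged then, once.
The state is a dict: "time_s": time; "q": joint angles; "dq": joint speeds; "joint_efforts": joint torques, N m; "eef_pos": TCP position; "eef_rot": TCP orientation; "wrist_force": force on the tool from outside, world axes, zero at the start; "torque": the same for the moment, N m; "opening": opening from 0.0 (shut) to 1.0 (fully open); "grasp_force": force on a finger pad.
Only numpy, scipy, OpenCV 4.12 (cv2) and the standard library are available. Lean on these libraries where they do the work, as an engineer would, in place of code of your own. Each camera call takes 0.05 s, during which the arm holds its last target. There are 200 camera calls.

## Working session

There is one attempt and no reset: what is moved stays moved. The work goes in short steps, Python scripts to look and compute and a tool call to move; the robot and the scene stay as the last step left them, time stands still between calls to the robot, and variables do not carry over. Pictures are saved under pics/ and viewed, at most 10 in all, crops included, and the job is handed in when it is done.

Besides the shell and the picture viewer there is one more tool, called by a JSON object that holds its "name" and its "arguments". servo_tool: Moves the arm, as the interface text tells. Its arguments: {"type":"object","properties":{"commands":{"type":"string"}},"required":["commands"]}

```bash
mkdir -p pics
python3 - <<'E'
from bench import *
import cv2
o=get_obs();print(o)
for n in("scene","top"):
    cv2.imwrite(f"pics/{n}0.png",camera(n)); c=calibration(n);print(n,c)
E
```

```text
{'time_s': 0.0, 'q': array([-1.51130859e+00,  1.81541272e-01,  1.60801301e+00, -1.47249670e-05,
        1.35379473e+00, -2.06304460e-01]), 'dq': array([-0.00107186, -0.0007289 , -0.0012771 ,  0.00138154,  0.00072685,
        0.000141  ]), 'joint_efforts': array([ 1.09727789e-03, -4.44864714e+01, -3.51339805e+01, -2.72320231e-04,
        8.98644445e-03, -5.21573526e-06]), 'eef_pos': array([ 0.15102224, -0.5543678 ,  0.30298149]), 'eef_rot': array([-8.76341530e-04,  9.91181710e-01,  1.32506781e-01,  5.72387701e-05]), 'wrist_force': array([-0.27426905, -0.12784027, -0.38320968]), 'torque': array([-0.01263327,  0.01114869, -0.01133875]), 'grasp_force': 0.0, 'opening': 0.9961931780151941}
scene {'fx': 375.7947980399057, 'fy': 375.7947980399057, 'cx': 258.05355596080744, 'cy': 191.41760359716514, 'R': array([[-0.85950462, -0.51112539, -0.00162517],
       [-0.33589812,  0.56723462, -0.75194237],
       [ 0.38525869, -0.64575205, -0.65922684]]), 't': array([0.52955285, 0.25702508, 1.23939508])}
top {'fx': 464.0655186067936, 'fy': 464.0655186067936, 'cx': 253.0340033981442, 'cy': 185.40732629781078, 'R': array([[-0.0252079 , -0.99965805,  0.00695251],
       [-0.98706606,  0.02378775, -0.15853941],
       [ 0.15831982, -0.01085903, -0.98732817]]), 't': array([0.07338438, 0.58430353, 1.43550815])}
```

Run:
```python
import cv2
for n in("scene","top"):
    cv2.imwrite(f"pics/{n}0b.png",cv2.resize(cv2.imread(f"pics/{n}0.png"),(800,600),interpolation=cv2.INTER_CUBIC))
```

```text
(no output)
```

View pics/top0b.png

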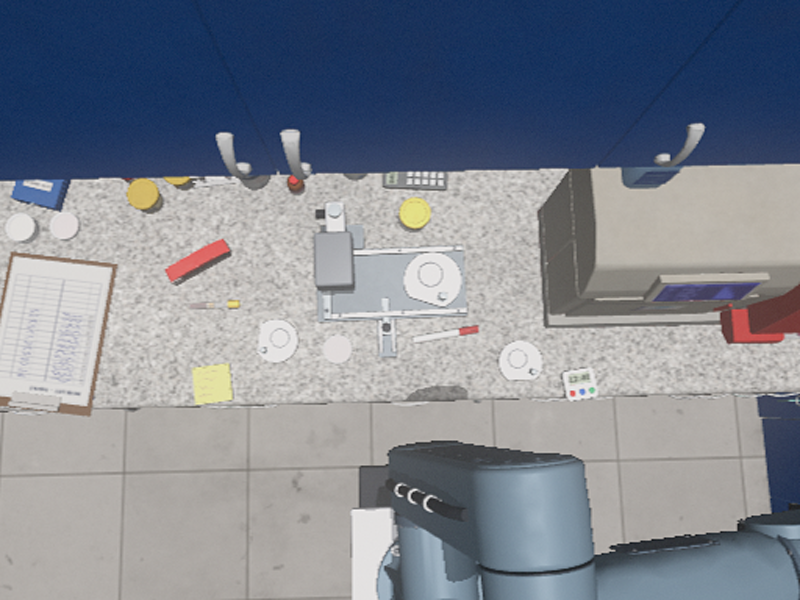

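View pics/scene0b.png

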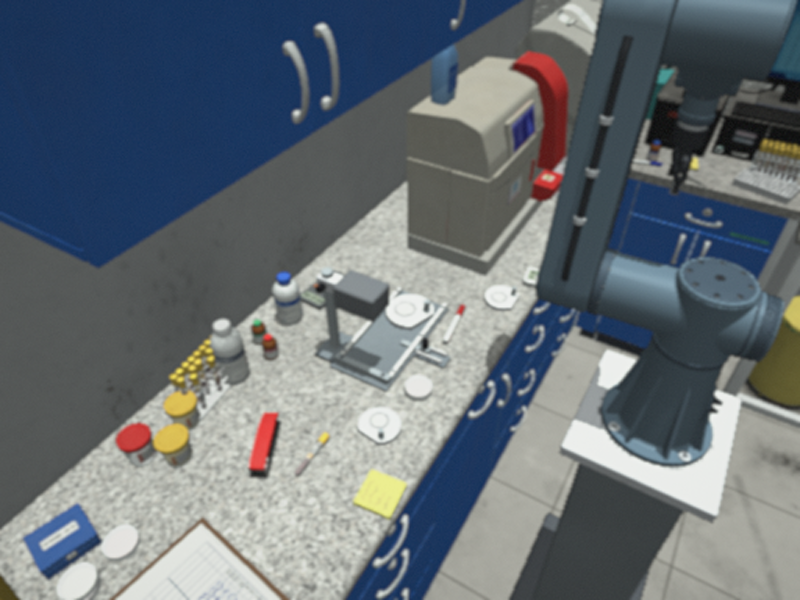

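The top view shows three disc look-alikes: (432,278) on the tray, (278,341) to the left and (520,360) to the right. The one on the tray is the largest and is in the channel, so it is the one meant. The gate knob is near (387,325) and the camera box is near (334,260). I'll confirm this in an enlarged crop.

Run:
```python
import cv2
im=cv2.imread("pics/top0.png")[150:240,192:312]
cv2.imwrite("pics/crop0.png",cv2.resize(im,None,fx=6.6667,fy=6.6667,interpolation=cv2.INTER_CUBIC))
```

```text
(no output)
```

View pics/crop0.png

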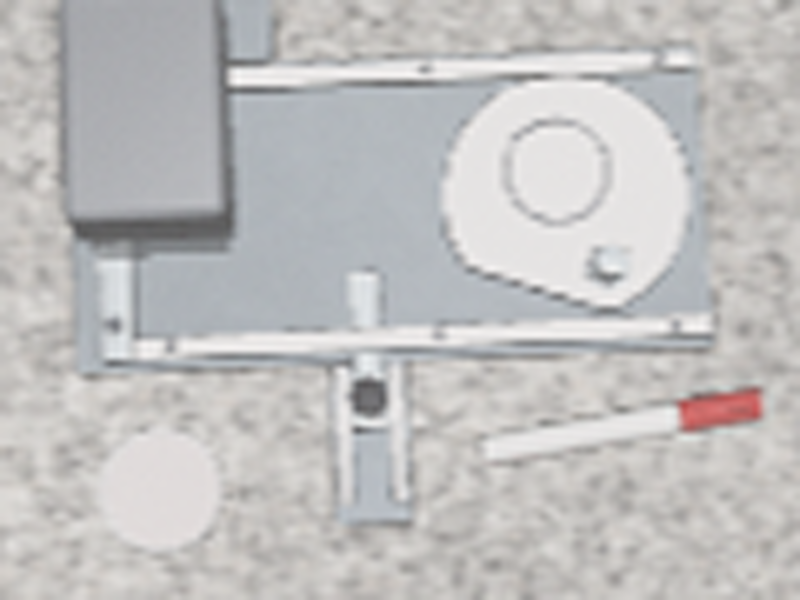

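The crop confirms it. The big disc with its stud is at crop (606,263) and its centre is near (567,190), with the flat facing lower-left. The knob is at (369,396), the tongue tip at (364,272) and the bar end at (118,360). Next I'll fit the stand pose.

```bash
cat > h.py <<'E'
import numpy as np
from bench import *
from scipy.optimize import least_squares
from scipy.spatial.transform import Rotation as Rn
def cal(n): return calibration(n)
def proj(c,X):
    p=np.asarray(X)@c["R"].T+c["t"]; return np.c_[c["fx"]*p[:,0]/p[:,2]+c["cx"],c["fy"]*p[:,1]/p[:,2]+c["cy"]]
def ray(c,uv,z):
    d=c["R"].T@np.array([(uv[0]-c["cx"])/c["fx"],(uv[1]-c["cy"])/c["fy"],1]); o=-c["R"].T@c["t"]
    return o+d*(z-o[2])/d[2]
def crop2px(p,off=(192,150),s=6.6667): return (np.asarray(p,float)+.5)/s-.5+np.array(off)
def s2w(pose,P):
    a=pose[2];P=np.asarray(P,float)/1000
    return np.c_[pose[0]+np.cos(a)*P[:,0]-np.sin(a)*P[:,1],pose[1]+np.sin(a)*P[:,0]+np.cos(a)*P[:,1],P[:,2]]
def w2s(pose,X):
    a=pose[2];d=np.asarray(X)[:2]-pose[:2]
    return np.array([np.cos(a)*d[0]+np.sin(a)*d[1],-np.sin(a)*d[0]+np.cos(a)*d[1]])*1000
E
python3 - <<'E'
from h import *
c=cal("top")
S=[(-92,-65,50),(-28,-72,16),(-28,-58,16),(-72,48,26),(-72,64,26),(-61,-235,20),(61,-235,20)]
U=crop2px([(369,396),(380,272),(348,272),(133,360),(101,360),(714,315),(695,70)])
f=lambda p:(proj(c,s2w(p,S))-U).ravel()
r=least_squares(f,[.6,0,0],loss="soft_l1")
print(r.x,f(r.x).reshape(-1,2).round(2))
np.save("pose.npy",r.x)
for n,p,z in(("studtop",(606,263),.052),("studtop",(612,252),.052),("far rim",(560,76),.022),("right rim",(690,190),.022),("left",(441,195),.022),("fA",(470,268),.022),("fB",(617,305),.022)):
    print(n,w2s(r.x,ray(c,crop2px(p),z)).round(1))
for n,px,z in(("marker",(478,330),.018),("markerL",(414,340),.018),("petri",(337,348),.016)):
    X=ray(c,(px[0]*.64,px[1]*.64),z);print(n,X,w2s(r.x,X))
E
```

```text
[0.60388912 0.14750303 0.02228362] [[-0.11 -0.92]
 [-0.44 -0.81]
 [ 0.07 -0.62]
 [-0.06  0.75]
 [-0.24  0.98]
 [ 0.19  0.3 ]
 [ 0.69  0.23]]
studtop [ -36.8 -181. ]
studtop [ -31.6 -184.1]
far rim [  61.5 -166.1]
right rim [   1.8 -226.4]
left [   4.9 -104.8]
fA [ -31.7 -117.1]
fB [ -53.2 -187.5]
marker [ 0.50204632 -0.10994639  0.018     ] [-107.55394974 -255.11626577]
markerL [0.48460766 0.02290177 0.018     ] [-122.02818081 -121.91252429]
petri [0.47219624 0.18179002 0.016     ] [-130.89620719   37.21282772]
```

```bash
cat >> h.py <<'E'
import sys
pose=np.load("pose.npy")
def Rt(lean=0,about="x",yaw=0):
    # vertical: tool x=+stand x, tool y=-stand y, z down; lean>0: body tilts to -x ("x") or to -y ("y"); yaw extra about vertical
    B=Rn.from_euler("z",pose[2]+yaw).as_matrix()@np.diag([1,-1,-1.])
    A=Rn.from_euler("z",pose[2]).as_matrix()
    L=Rn.from_rotvec(np.radians(lean)*(A@np.array([0,-1,0] if about=="x" else [1,0,0]))).as_matrix()
    return L@B
def plan(tip=None,R=None,L=73,n=None):
    """tip: point L mm ahead of TCP, stand frame mm"""
    o=get_obs();q=o["eef_rot"];R0=Rn.from_quat([*q[1:],q[0]]).as_matrix();p0=o["eef_pos"]
    R=R0 if R is None else R
    X=s2w(pose,[tip])[0]-R[:,2]*L/1000
    d=R0.T@(X-p0)*1000; w=Rn.from_matrix(R0.T@R).as_rotvec()
    print("tip now",np.r_[w2s(pose,p0+R0[:,2]*.073),(p0+R0[:,2]*.073)[2]*1000].round(1),"target TCP",X.round(3),"shift(tool now)",d.round(1),"|",np.linalg.norm(d).round(0),"turn",w.round(3),np.degrees(np.linalg.norm(w)).round(1),"F",o["wrist_force"].round(1),"t",o["time_s"])
    print("shift in final tool axes",(R.T@(X-p0)*1000).round(1))
E
python3 - <<'E'
from h import *
import bench
print(getattr(bench,"grip_depth",None))
X=ray(cal("top"),crop2px((369,396)),.05);print(X,w2s(pose,X))
plan((-93,-65,100),Rt())
E
```

```text
0.0539
[0.51043168 0.08019304 0.05      ] [-94.9340247 -65.2108834]
tip now [-468.4 -691.5  230.1] target TCP [0.512 0.08  0.173] shift(tool now) [ 515.4 -517.5  131. ] | 742.0 turn [-0.002 -0.     0.243] 14.0 F [0.4 0.3 0.6] t 0.1
shift in final tool axes [ 375.4 -626.7  130.1]
```

{"name": "servo_tool", "arguments": {"commands": "0 0 0.1215 0 0 0 0.6; 0 0 0.1215 0 0 0 0.6; 0 0 0 29 -48 5 0.6; 0 0 0 29 -48 5 0.6; 0 0 0 29 -48 5 0.6"}}

```text
time_s: 0.72
eef_pos: [0.2352, -0.4072, 0.2883]
eef_rot: [-0.0, 1.0, 0.011, 0.0]
wrist_force: [0.1, -0.1, 0.8]
opening: 0.598
grasp_force: 0.0
```

{"name": "servo_tool", "arguments": {"commands": "0 0 0 29 -48 5 0.6; 0 0 0 29 -48 5 0.6; 0 0 0 29 -48 5 0.6; 0 0 0 29 -48 5 0.6; 0 0 0 29 -48 5 0.6"}}

```text
time_s: 1.35
eef_pos: [0.3747, -0.1639, 0.2637]
eef_rot: [0.0, 1.0, 0.011, 0.0]
wrist_force: [0.5, -0.4, 0.7]
opening: 0.596
grasp_force: 0.0
```

{"name": "servo_tool", "arguments": {"commands": "0 0 0 29 -48 5 0.6; 0 0 0 29 -48 5 0.6; 0 0 0 29 -48 5 0.6; 0 0 0 29 -48 5 0.6; 0 0 0 0 0 0 0.6"}}

```text
time_s: 1.98
eef_pos: [0.4863, 0.0322, 0.2431]
eef_rot: [-0.0, 1.0, 0.014, -0.001]
wrist_force: [-0.2, 0.1, 0.1]
opening: 0.598
grasp_force: 0.0
```

Run:
```python
from h import *
plan((-94,-65,29),Rt())
```

```text
tip now [-120.2 -112.6  170.1] target TCP [0.511 0.08  0.102] shift(tool now) [ 26.6 -47.3 141.1] | 151.0 turn [-0.001  0.001  0.006] 0.3 F [-0.2  0.1  0.1] t 1.975
shift in final tool axes [ 26.1 -47.6 141.1]
```

{"name": "servo_tool", "arguments": {"commands": "0 0 0.006 13 -24 40 0.5; 0 0 0 13 -24 40 0.5; 0 0 0 0 0 40 0.5; 0 0 0 0 0 21 0.5; 0 0 0 0 0 0 0.5"}}

```text
time_s: 2.6
eef_pos: [0.5091, 0.0768, 0.1011]
eef_rot: [-0.0, 1.0, 0.008, -0.002]
wrist_force: [-0.1, -0.8, -0.2]
opening: 0.497
grasp_force: 0.0
```

{"name": "servo_tool", "arguments": {"commands": "0 0 0 0 0 0 0; 0 0 0 0 0 0 0; 0 0 0 0 0 0 0; 0 0 0 0 0 0 0; 0 0 0 0 0 0 0"}}

```text
time_s: 3.22
eef_pos: [0.5114, 0.0795, 0.1044]
eef_rot: [-0.002, 1.0, 0.008, 0.001]
wrist_force: [0.3, 12.2, 0.0]
opening: 0.185
grasp_force: 58.5
```

Run:
```python
from h import *
import cv2
plan((-94,-65,29),Rt())
im=camera("top")[150:240,192:312]
cv2.imwrite("pics/crop1.png",cv2.resize(im,None,fx=6.6667,fy=6.6667,interpolation=cv2.INTER_CUBIC))
```

```text
tip now [-93.8 -65.7  31.4] target TCP [0.511 0.08  0.102] shift(tool now) [-0.  -0.9  2.4] | 3.0 turn [-0.004 -0.002 -0.006] 0.4 F [ 0.3 12.2  0. ] t 3.225
shift in final tool axes [-0.  -0.9  2.4]
```

{"name": "servo_tool", "arguments": {"commands": "0 0 0 -8 0 0 0; 0 0 0 -8 0 0 0; 0 0 0 -8 0 0 0; 0 0 0 -8 0 0 0; 0 0 0 -5 0 0 0"}}

```text
time_s: 3.9
eef_pos: [0.4772, 0.0787, 0.1048]
eef_rot: [-0.002, 1.0, 0.007, 0.006]
wrist_force: [23.4, 17.8, -25.5]
opening: 0.181
grasp_force: 58.8
```

{"name": "servo_tool", "arguments": {"commands": "0 0 0 -1 0 0 0; 0 0 0 0 0 0 0"}}

```text
time_s: 4.15
eef_pos: [0.4772, 0.0787, 0.1047]
eef_rot: [-0.002, 1.0, 0.007, 0.006]
wrist_force: [17.4, 16.0, -18.5]
opening: 0.178
grasp_force: 59.3
```

Run:
```python
from h import *
plan((-132,-65,29),Rt())
```

```text
tip now [-127.3  -65.6   31.7] target TCP [0.473 0.08  0.102] shift(tool now) [-3.8 -0.9  2.7] | 5.0 turn [-0.004 -0.013 -0.008] 0.9 F [ 17.4  16.  -18.5] t 4.15
shift in final tool axes [-3.8 -0.9  2.7]
```

{"name": "servo_tool", "arguments": {"commands": "0 0 0 0 0 0 0.5; 0 0 0 0 0 0 0.5; 0 0 0 0 0 0 0.5; 0 0 0 0 0 -40 0.5; 0 0 0 0 0 -50 0.5"}}

```text
time_s: 4.78
eef_pos: [0.4719, 0.0766, 0.1931]
eef_rot: [-0.0, 1.0, 0.008, -0.002]
wrist_force: [0.4, -0.0, -0.1]
opening: 0.502
grasp_force: 0.0
```

{"name": "servo_tool", "arguments": {"commands": "0 0 0 -50 30 0 0; 0 0 0 -50 30 0 0; 0 0 0 -50 30 0 0; 0 0 0 0 0 0 0"}}

```text
time_s: 5.28
eef_pos: [0.3218, -0.0168, 0.1926]
eef_rot: [0.0, 1.0, 0.006, 0.0]
wrist_force: [0.1, -0.1, -0.0]
opening: -0.004
grasp_force: 0.0
```

Run:
```python
from h import *
import cv2
plan((0,-255,60),Rt())
im=camera("top")[150:240,192:312]
cv2.imwrite("pics/crop2.png",cv2.resize(im,None,fx=6.6667,fy=6.6667,interpolation=cv2.INTER_CUBIC))
```

```text
tip now [-285.6 -158.   119.6] target TCP [ 0.61  -0.107  0.133] shift(tool now) [286.6  94.   59.8] | 308.0 turn [ 0.001 -0.    -0.01 ] 0.6 F [ 0.1 -0.1 -0. ] t 5.275
shift in final tool axes [285.7  97.   59.6]
```

View pics/crop2.png

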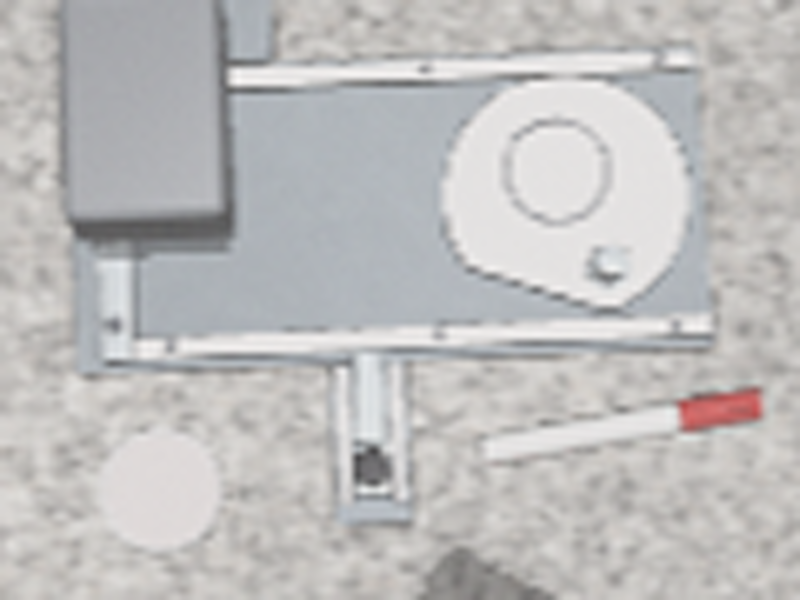

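The knob is now at crop (372,464) and the tongue is out of the channel. I'll compute the travel.

Run:
```python
from h import *
import cv2
c=cal("top")
a=cv2.cvtColor(cv2.imread("pics/top0.png")[150:240,192:312],6); b=cv2.cvtColor(cv2.resize(cv2.imread("pics/crop2.png"),(120,90),interpolation=cv2.INTER_AREA),6)
for im in(a,b):
    m=im[55:75,50:61].astype(float); w=np.clip(120-m,0,None); ys,xs=np.mgrid[55:75,50:61]
    uv=np.array([(w*xs).sum(),(w*ys).sum()])/w.sum()+[192,150]
    X=ray(c,uv,.05); print(uv,w2s(pose,X))
```

```text
[246.69607843 209.08169935] [-95.23950327 -64.47399914]
[246.66220736 218.99331104] [-126.55077513  -62.94695577]
```

Run:
```python
from h import *
c=cal("top")
S=[(-72,48,26),(-72,64,26),(-61,-235,20),(61,-235,20),(-61,40,20),(61,-40,20)]
U=crop2px([(133,360),(101,360),(714,315),(695,70),(137,340),(230,86)])
f=lambda p:(proj(c,s2w(p,S))-U).ravel()
r=least_squares(f,[.6,0.15,0],loss="soft_l1")
print(r.x,f(r.x).reshape(-1,2).round(2))
for uv in((246.7,209.08),(246.66,218.99)): print(w2s(r.x,ray(c,uv,.05)))
plan((-105,-65,100),Rt())
```

```text
[0.60576158 0.14968382 0.02162189] [[-0.76  0.18]
 [-0.94  0.41]
 [-0.52 -0.21]
 [ 0.02 -0.26]
 [ 1.16 -0.09]
 [10.39 -0.02]]
[-97.11117078 -66.68941687]
[-128.4175159   -65.16400221]
tip now [-283.6 -157.9  120.3] target TCP [0.5   0.08  0.173] shift(tool now) [177.8 -94.5  20.6] | 202.0 turn [ 0.001 -0.002 -0.01 ] 0.6 F [ 0.4  0.1 -0.4] t 5.325
shift in final tool axes [178.7 -92.8  20.3]
```

{"name": "servo_tool", "arguments": {"commands": "0 0 -0.01 50 -31 0 0; 0 0 0 50 -31 0 0; 0 0 0 50 -31 0 0; 0 0 0 37 0 45 0; 0 0 0 0 0 46 0"}}

```text
time_s: 5.95
eef_pos: [0.5134, 0.0834, 0.101]
eef_rot: [0.0, 1.0, 0.015, 0.002]
wrist_force: [-0.2, 0.0, -1.0]
opening: 0.001
grasp_force: 0.0
```

{"name": "servo_tool", "arguments": {"commands": "0 0 0 -6 0 0 0; 0 0 0 -4 0 0 0; 0 0 0 -4 0 0 0; 0 0 0 0 0 0 0"}}

```text
time_s: 6.45
eef_pos: [0.4966, 0.0814, 0.1041]
eef_rot: [0.0, 1.0, 0.013, 0.003]
wrist_force: [2.7, 0.8, 1.8]
opening: -0.001
grasp_force: 1.0
```

Run:
```python
from h import *
plan((-108,-65,29),Rt())
```

```text
tip now [-108.3  -63.7   31.1] target TCP [0.497 0.08  0.102] shift(tool now) [0.7 1.3 2.1] | 3.0 turn [ 0.    -0.005  0.004] 0.4 F [2.7 0.8 1.8] t 6.45
shift in final tool axes [0.7 1.3 2.1]
```

{"name": "servo_tool", "arguments": {"commands": "0 0 0 -2 0 0 0; 0 0 0 0 0 0 0"}}

```text
time_s: 6.7
eef_pos: [0.4962, 0.0813, 0.1041]
eef_rot: [-0.0, 1.0, 0.013, 0.004]
wrist_force: [7.6, 3.4, 0.3]
opening: 0.001
grasp_force: 3.8
```

{"name": "servo_tool", "arguments": {"commands": "0 0 0 -2 0 0 0; 0 0 0 0 0 0 0"}}

```text
time_s: 6.95
eef_pos: [0.4958, 0.0813, 0.1044]
eef_rot: [-0.0, 1.0, 0.013, 0.006]
wrist_force: [14.1, 4.0, -7.7]
opening: 0.001
grasp_force: 7.1
```

Run:
```python
import numpy as np
np.save("pose.npy",[.6055,.1485,.022])
from h import *
c=cal("top")
plan((1,-250,90),Rt())
for p,z in(((606,263),.052),((560,76),.022),((690,190),.022),((441,195),.022)): print(w2s(pose,ray(c,crop2px(p),z)))
```

```text
tip now [-110.2  -64.7   31.4] target TCP [ 0.612 -0.101  0.163] shift(tool now) [112.2 185.6 -57.2] | 224.0 turn [-0.    -0.013  0.004] 0.7 F [14.1  4.  -7.7] t 6.95
shift in final tool axes [112.1 185.2 -58.6]
[ -38.37699435 -181.9349282 ]
[  59.92242565 -167.01793548]
[ 2.18613130e-01 -2.27358499e+02]
[   3.33520107 -105.71654918]
```

{"name": "servo_tool", "arguments": {"commands": "0 0 0 4 0 -60 0; 0 0 0 36 46 0 0; 0 0 0 36 46 0 0; 0 0 0 36 46 0 0; 0 0 0 0 48 0 0"}}

```text
time_s: 7.58
eef_pos: [0.6101, -0.1036, 0.163]
eef_rot: [0.001, 1.0, 0.014, 0.001]
wrist_force: [-1.1, -0.0, 0.7]
opening: -0.001
grasp_force: 0.0
```

Run:
```python
from h import *
plan((0,-250,14),Rt())
```

```text
tip now [  -0.8 -252.2   90. ] target TCP [ 0.611 -0.101  0.087] shift(tool now) [ 0.8 -2.2 76. ] | 76.0 turn [ 0.001 -0.002  0.005] 0.3 F [-1.1 -0.   0.7] t 7.575
shift in final tool axes [ 1.  -2.2 76. ]
```

{"name": "servo_tool", "arguments": {"commands": "0 0 0.005 1 0 50 0; 0 0 0 0 0 27 0; 0 0 0 0 0 0 0; 0 0 0 0 -8 0 0; 0 0 0 0 -8 0 0"}}

```text
time_s: 8.2
eef_pos: [0.61, -0.0852, 0.087]
eef_rot: [0.001, 1.0, 0.011, 0.002]
wrist_force: [-0.7, 0.4, 0.3]
opening: -0.001
grasp_force: 0.0
```

{"name": "servo_tool", "arguments": {"commands": "0 0 0 0 -8 0 0; 0 0 0 0 -8 0 0; 0 0 0 0 -8 0 0; 0 0 0 0 -8 0 0; 0 0 0 0 -8 0 0"}}

```text
time_s: 8.82
eef_pos: [0.6079, -0.045, 0.0848]
eef_rot: [-0.0, 1.0, 0.011, -0.0]
wrist_force: [-0.4, 0.4, 0.1]
opening: 0.002
grasp_force: 0.2
```

Run:
```python
from h import *
plan((0,-90,13),Rt())
```

```text
tip now [  -1.9 -193.5   11.8] target TCP [0.607 0.059 0.086] shift(tool now) [   1.9 -103.5   -1.2] | 104.0 turn [-0.  0. -0.] 0.0 F [-0.4  0.4  0.1] t 8.825
shift in final tool axes [   1.9 -103.5   -1.2]
```

{"name": "servo_tool", "arguments": {"commands": "0 0 0 1 -10 0 0; 0 0 0 1 -10 0 0; 0 0 0 0 -10 0 0; 0 0 0 0 -10 0 0; 0 0 0 0 -10 0 0"}}

```text
time_s: 9.45
eef_pos: [0.6088, 0.0051, 0.0849]
eef_rot: [-0.0, 1.0, 0.011, -0.0]
wrist_force: [-0.1, 0.6, -0.0]
opening: 0.0
grasp_force: 0.1
```

{"name": "servo_tool", "arguments": {"commands": "0 0 0 0 -10 0 0; 0 0 0 0 -10 0 0; 0 0 0 0 -8 0 0; 0 0 0 0 -8 0 0; 0 0 0 0 -4 0 0"}}

```text
time_s: 10.07
eef_pos: [0.6079, 0.045, 0.0849]
eef_rot: [-0.0, 1.0, 0.011, -0.0]
wrist_force: [0.1, 0.7, 0.6]
opening: 0.002
grasp_force: 0.0
```

{"name": "servo_tool", "arguments": {"commands": "0 0 0 0 -4 0 0; 0 0 0 0 -4 0 0; 0 0 0 0 0 0 0"}}

```text
time_s: 10.45
eef_pos: [0.6078, 0.0526, 0.0849]
eef_rot: [-0.0, 1.0, 0.011, -0.0]
wrist_force: [0.7, 0.1, -0.3]
opening: 0.001
grasp_force: 0.0
```

Run:
```python
from h import *
import cv2
plan((0,-87,13),Rt())
im=camera("top")[150:240,192:312]
cv2.imwrite("pics/crop3.png",cv2.resize(im,None,fx=6.6667,fy=6.6667,interpolation=cv2.INTER_CUBIC))
```

```text
tip now [  0.1 -95.9  11.9] target TCP [0.607 0.062 0.086] shift(tool now) [-0.1 -8.9 -1.1] | 9.0 turn [-0.  0. -0.] 0.0 F [ 0.7  0.1 -0.3] t 10.45
shift in final tool axes [-0.1 -8.9 -1.1]
```

{"name": "servo_tool", "arguments": {"commands": "0 0 0 0 -4 0 0; 0 0 0 0 -2 0 0; 0 0 0 0 0 0 0"}}

```text
time_s: 10.88
eef_pos: [0.6076, 0.0586, 0.0849]
eef_rot: [-0.0, 1.0, 0.011, -0.0]
wrist_force: [-0.8, 0.3, 0.7]
opening: 0.001
grasp_force: 0.0
```

{"name": "servo_tool", "arguments": {"commands": "0 0 0 0 -2 0 0; 0 0 0 0 -2 0 0; 0 0 0 0 0 0 0"}}

```text
time_s: 11.25
eef_pos: [0.6075, 0.0626, 0.0849]
eef_rot: [-0.0, 1.0, 0.011, -0.0]
wrist_force: [-0.7, -0.6, -0.6]
opening: 0.002
grasp_force: 0.0
```

{"name": "servo_tool", "arguments": {"commands": "0 0 0 0 -2 0 0; 0 0 0 0 0 0 0"}}

```text
time_s: 11.5
eef_pos: [0.6076, 0.0642, 0.085]
eef_rot: [0.0, 1.0, 0.011, 0.0]
wrist_force: [-0.0, -2.4, 0.3]
opening: 0.0
grasp_force: 1.0
```

{"name": "servo_tool", "arguments": {"commands": "0 0 0 0 -1.5 0 0; 0 0 0 0 0 0 0"}}

```text
time_s: 11.75
eef_pos: [0.6079, 0.0647, 0.0852]
eef_rot: [0.001, 1.0, 0.011, 0.0]
wrist_force: [0.6, -6.7, 0.9]
opening: -0.004
grasp_force: 3.3
```

Run:
```python
from h import *
import cv2
plan((0,-87,13),Rt())
im=camera("top")[150:240,192:312]
t=cv2.resize(im,None,fx=3.333,fy=3.333,interpolation=cv2.INTER_CUBIC)
s=camera("scene")[150:260,180:300]
s=cv2.resize(s,(400,367),interpolation=cv2.INTER_CUBIC)
o=np.zeros((367,800,3),np.uint8);o[:t.shape[0],:400]=t[:,:400];o[:,400:]=s
cv2.imwrite("pics/c4.png",o)
```

```text
tip now [  0.6 -84.   12.2] target TCP [0.607 0.062 0.086] shift(tool now) [-0.5  3.1 -0.8] | 3.0 turn [ 0.002 -0.001 -0.   ] 0.1 F [ 0.6 -6.7  0.9] t 11.75
shift in final tool axes [-0.5  3.1 -0.8]
```

View pics/c4.png

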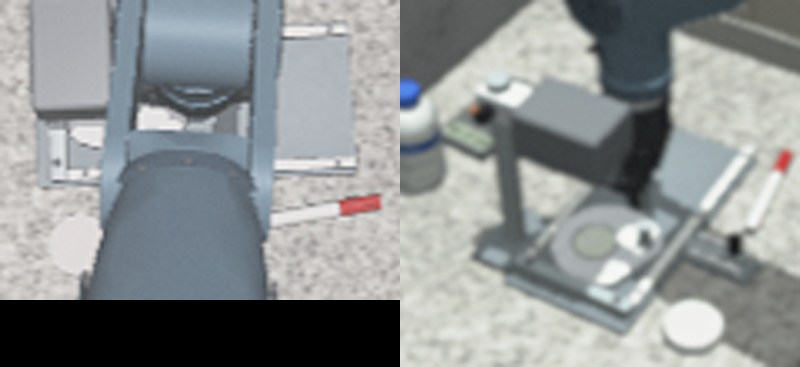

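The rim is at the bar. The stud is seen in the scene half at (643,238), and its angle looks unchanged. Next I'll locate the stud and plan the leaned approach.

Run:
```python
from h import *
c=cal("scene")
for p in((644,231),(643,238),(643,243)):
  uv=crop2px((p[0]-400,p[1]),(180,150),3.333)
  print(w2s(pose,ray(c,uv,.045)))
# plan: back 30mm & up, then lean
plan((-37,-75,100),Rt(35))
plan((-37,-75,100),Rt(0))
```

```text
[-38.29251747 -30.1051089 ]
[-42.62939802 -20.47350035]
[-46.36165532 -14.03721027]
tip now [  0.5 -84.   12.1] target TCP [0.528 0.072 0.16 ] shift(tool now) [-79.3  -8.7 -74.7] | 109.0 turn [0.002 0.61  0.   ] 35.0 F [ 0.2 -6.4  0.6] t 11.85
shift in final tool axes [ -22.2   -8.9 -106.7]
tip now [  0.5 -84.   12.1] target TCP [0.57  0.073 0.173] shift(tool now) [-37.4  -8.7 -87.9] | 96.0 turn [ 0.002 -0.001 -0.   ] 0.1 F [ 0.2 -6.4  0.6] t 11.85
shift in final tool axes [-37.5  -8.9 -87.9]
```

{"name": "servo_tool", "arguments": {"commands": "0 0 0 0 20 0 0; 0 0 0 0 0 -45 0; 0 0 0 -40 0 -40 0; 0 0 0 -40 0 0 0; 0 0.122 0 0 0 0 0"}}

```text
time_s: 12.48
eef_pos: [0.5267, 0.0437, 0.1702]
eef_rot: [-0.001, 0.998, 0.011, 0.062]
wrist_force: [0.3, -0.3, -0.2]
opening: 0.0
grasp_force: 0.0
```

{"name": "servo_tool", "arguments": {"commands": "0 0.122 0 0 0 0 0; 0 0.122 0 0 0 0 0; 0 0.122 0 0 0 0 0; 0 0.122 0 0 0 0 0; 0 0 0 0 0 0 0"}}

```text
time_s: 13.1
eef_pos: [0.5262, 0.0439, 0.1687]
eef_rot: [-0.004, 0.954, 0.01, 0.299]
wrist_force: [-0.6, 0.4, -0.6]
opening: 0.001
grasp_force: 0.0
```

Run:
```python
from h import *
import cv2
plan((-38,-68,33),Rt(35))
im=camera("scene")[150:240,180:300]
cv2.imwrite("pics/c5.png",cv2.resize(im,None,fx=6.6667,fy=6.6667,interpolation=cv2.INTER_CUBIC))
```

```text
tip now [ -40.  -102.8  108.7] target TCP [0.527 0.079 0.093] shift(tool now) [-41.9 -34.7  63.3] | 83.0 turn [-0.     0.004 -0.002] 0.3 F [-0.6  0.4 -0.6] t 13.1
shift in final tool axes [-42.1 -34.8  63.1]
```

View pics/c5.png

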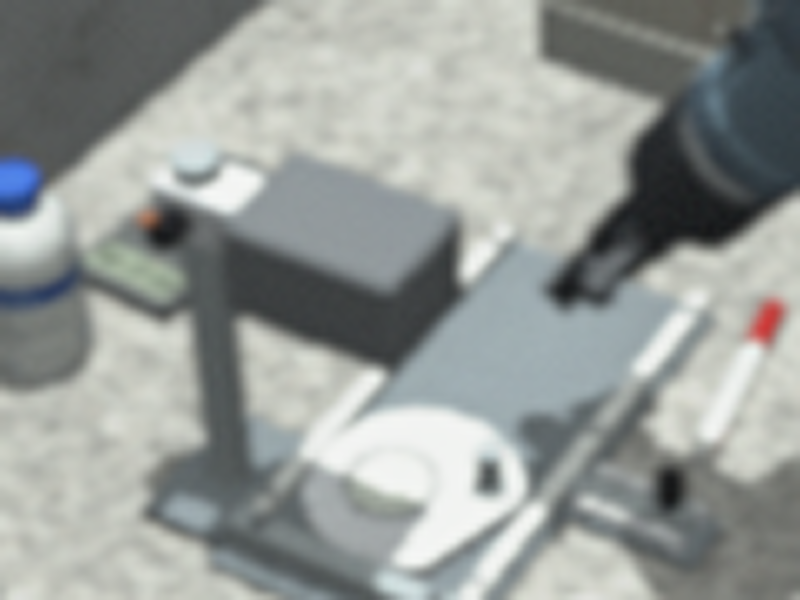

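The stud is at (488,472), the leaned gripper is clear of everything, and the disc is against the bar.

Run:
```python
from h import *
c=cal("scene")
for p,z in(((490,456),.052),((488,472),.037),((488,490),.022)):
  print(w2s(pose,ray(c,crop2px(p,(180,150)),z)))
```

```text
[-40.02273928 -28.82086923]
[-37.60325826 -30.52739147]
[-36.98479362 -31.26927374]
```

{"name": "servo_tool", "arguments": {"commands": "0 0 0 -21 -17 31 0; 0 0 0 -21 -17 31 0; 0 0 0 0 0 0 0; 0 0 0 0 -6 0 0; 0 0 0 0 -6 0 0"}}

```text
time_s: 13.78
eef_pos: [0.53, 0.0898, 0.0971]
eef_rot: [-0.003, 0.953, 0.01, 0.301]
wrist_force: [0.6, -0.6, 0.0]
opening: 0.003
grasp_force: 0.0
```

Run:
```python
from h import *
plan((-38,-50,33),Rt(35))
```

```text
tip now [-34.9 -57.   37.4] target TCP [0.527 0.097 0.093] shift(tool now) [-5.  -7.   1.8] | 9.0 turn [ 0.    -0.001 -0.   ] 0.1 F [ 0.6 -0.6  0. ] t 13.775
shift in final tool axes [-5.  -7.   1.8]
```

{"name": "servo_tool", "arguments": {"commands": "0 0 0 -3 -6 1 0; 0 0 0 0 -6 0 0; 0 0 0 0 -6 0 0; 0 0 0 0 -6 0 0; 0 0 0 0 -6 0 0"}}

```text
time_s: 14.4
eef_pos: [0.5276, 0.1196, 0.095]
eef_rot: [-0.003, 0.953, 0.01, 0.302]
wrist_force: [-0.3, -0.1, 0.7]
opening: -0.002
grasp_force: 0.1
```

{"name": "servo_tool", "arguments": {"commands": "0 0 0 0 -5 0 0; 0 0 0 0 -5 0 0; 0 0 0 0 -5 0 0; 0 0 0 0 -5 0 0; 0 0 0 0 0 0 0"}}

```text
time_s: 15.02
eef_pos: [0.5269, 0.1397, 0.0947]
eef_rot: [-0.003, 0.953, 0.01, 0.302]
wrist_force: [0.7, 0.2, -0.8]
opening: -0.001
grasp_force: 0.0
```

Run:
```python
from h import *
plan((-36,9,35),Rt(35))
```

```text
tip now [-36.8  -7.1  35. ] target TCP [0.527 0.156 0.095] shift(tool now) [  0.8 -16.    0.4] | 16.0 turn [ 0.001 -0.002  0.   ] 0.1 F [ 0.7  0.2 -0.8] t 15.025
shift in final tool axes [  0.8 -16.    0.4]
```

{"name": "servo_tool", "arguments": {"commands": "0 0 0 0 -4 0 0; 0 0 0 0 -4 0 0; 0 0 0 0 -3 0 0; 0 0 0 0 -2 0 0; 0 0 0 0 0 0 0"}}

```text
time_s: 15.65
eef_pos: [0.5253, 0.1529, 0.0932]
eef_rot: [-0.003, 0.954, 0.01, 0.301]
wrist_force: [0.2, -0.5, -0.3]
opening: 0.001
grasp_force: 0.0
```

{"name": "servo_tool", "arguments": {"commands": "0 0 0 0 -2 0 0; 0 0 0 0 0 0 0; 0 0 0 0 -1 0 0; 0 0 0 0 0 0 0"}}

```text
time_s: 16.15
eef_pos: [0.5247, 0.1562, 0.0924]
eef_rot: [-0.003, 0.954, 0.01, 0.3]
wrist_force: [-0.3, -1.0, 0.4]
opening: -0.001
grasp_force: 0.1
```

{"name": "servo_tool", "arguments": {"commands": "0 0 0 0 -1.5 0 0; 0 0 0 0 0 0 0"}}

```text
time_s: 16.4
eef_pos: [0.5247, 0.1578, 0.0925]
eef_rot: [-0.003, 0.954, 0.011, 0.3]
wrist_force: [-0.1, 0.4, -0.2]
opening: 0.0
grasp_force: 0.0
```

Run:
```python
from h import *
plan((-36,9,35),Rt(35))
```

```text
tip now [-38.8  11.   32.6] target TCP [0.527 0.156 0.095] shift(tool now) [ 3.6  2.  -0.3] | 4.0 turn [0.    0.001 0.   ] 0.1 F [-0.1  0.4 -0.2] t 16.4
shift in final tool axes [ 3.6  2.  -0.3]
```

{"name": "servo_tool", "arguments": {"commands": "0 0 0 0.5 -1 0 0; 0 0 0 0.5 -1 0 0; 0 0 0 0 0 0 0"}}

```text
time_s: 16.77
eef_pos: [0.5255, 0.1597, 0.0931]
eef_rot: [-0.003, 0.954, 0.01, 0.3]
wrist_force: [0.2, -0.6, 0.5]
opening: -0.003
grasp_force: 0.1
```

{"name": "servo_tool", "arguments": {"commands": "0 0 0 0 -1 0 0; 0 0 0 0 -1 0 0; 0 0 0 0 0 0 0"}}

```text
time_s: 17.15
eef_pos: [0.5255, 0.161, 0.0931]
eef_rot: [-0.003, 0.954, 0.01, 0.3]
wrist_force: [-0.8, -6.2, 1.6]
opening: 0.001
grasp_force: 3.2
```

Run:
```python
from h import *
import cv2
plan((-36,9,35),Rt(35))
im=camera("scene")[150:240,180:300]
cv2.imwrite("pics/c6.png",cv2.resize(im,None,fx=6.6667,fy=6.6667,interpolation=cv2.INTER_CUBIC))
```

```text
tip now [-37.9  14.2  33.3] target TCP [0.527 0.156 0.095] shift(tool now) [ 2.4  5.3 -0.3] | 6.0 turn [ 0.001  0.001 -0.001] 0.1 F [-0.8 -6.2  1.6] t 17.15
shift in final tool axes [ 2.4  5.3 -0.3]
```

View pics/c6.png

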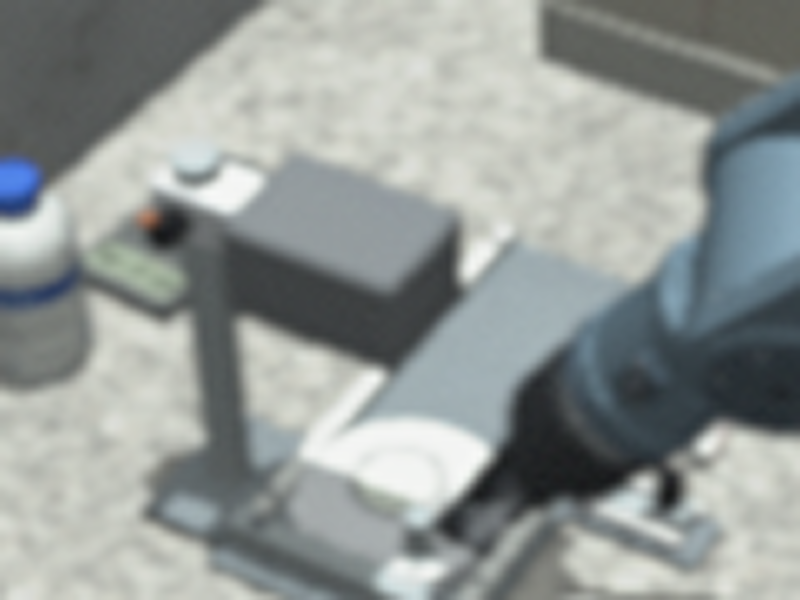

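{"name": "servo_tool", "arguments": {"commands": "0 0 0 0 -1 0 0; 0 0 0 0 0 0 0; 0 0 0 0 0 0 0"}}

```text
time_s: 17.58
eef_pos: [0.5257, 0.1617, 0.0933]
eef_rot: [-0.003, 0.954, 0.01, 0.3]
wrist_force: [-1.9, -9.1, 3.4]
opening: -0.002
grasp_force: 4.5
```

Run:
```python
from h import *
c=cal("scene")
plan((-38,-60,33),Rt(35))
for p,z in(((420,505),.052),((418,525),.037)):
  print(w2s(pose,ray(c,crop2px(p,(180,150)),z)))
print(crop2px([0,0]),proj(c,s2w(pose,[(-30,29,52),(-30,29,22)])), crop2px([(420,505)],(180,150)))
```

```text
tip now [-37.7  14.8  33.5] target TCP [0.527 0.087 0.093] shift(tool now) [-0.5 74.9  0.3] | 75.0 turn [ 0.002  0.001 -0.001] 0.1 F [-1.9 -9.1  3.4] t 17.575
shift in final tool axes [-0.6 74.9  0.2]
[-26.04125802  20.62519102]
[-24.89951178  21.61960922]
[191.57499963 149.57499963] [[242.29949185 227.24825857]
 [242.54712214 233.07982274]] [[242.57468463 225.32462088]]
```

{"name": "servo_tool", "arguments": {"commands": "0 0 0 0 15 0 0; 0 0 0 0 30 0 0; 0 0 0 0 40 0 0; 0 0 0 0 20 -20 0; 0 0 0 0 0 -40 0"}}

```text
time_s: 18.2
eef_pos: [0.4921, 0.0877, 0.1412]
eef_rot: [-0.003, 0.955, 0.009, 0.296]
wrist_force: [0.1, -0.8, 0.9]
opening: -0.003
grasp_force: 0.0
```

Run:
```python
from h import *
import cv2
plan((-150,-65,110),Rt(0))
im=camera("scene")[180:240,210:290]
cv2.imwrite("pics/c7.png",cv2.resize(im,None,fx=10,fy=10,interpolation=cv2.INTER_CUBIC))
```

```text
tip now [-73.4 -58.4  81. ] target TCP [0.457 0.08  0.183] shift(tool now) [ -5.4   6.7 -54.4] | 55.0 turn [-0.    -0.601 -0.002] 34.5 F [ 0.1 -0.8  0.9] t 18.2
shift in final tool axes [-35.3   6.7 -41.8]
```

View pics/c7.png

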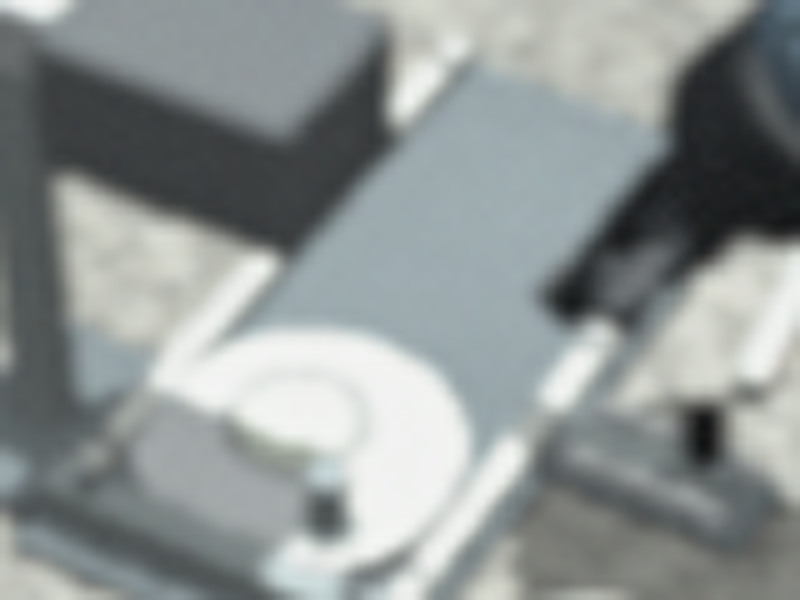

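The flat lies flush on the bar, with the disc edge parallel to it and the stud near (325,495). Now I'll shut the gate.

{"name": "servo_tool", "arguments": {"commands": "0 -0.15 0 -10 0 -5 0; 0 -0.15 0 -15 3 0 0; 0 -0.15 0 -15 4 0 0; 0 -0.15 0 -15 0 0 0; 0 0 0 0 0 0 0"}}

```text
time_s: 18.88
eef_pos: [0.4399, 0.0806, 0.1266]
eef_rot: [-0.0, 1.0, 0.011, 0.002]
wrist_force: [0.3, 0.2, -0.1]
opening: 0.002
grasp_force: 0.0
```

Run:
```python
from h import *
plan((-160,-65,31),Rt(0))
```

```text
tip now [-166.7  -64.2   53.6] target TCP [0.447 0.08  0.104] shift(tool now) [ 7.   0.8 22.7] | 24.0 turn [-0.    -0.005  0.   ] 0.3 F [ 0.3  0.2 -0.1] t 18.875
shift in final tool axes [ 7.1  0.8 22.6]
```

{"name": "servo_tool", "arguments": {"commands": "0 0 0 0 1 22 0; 0 0 0 0 0 0 0; 0 0 0 8 0 0 0; 0 0 0 8 0 0 0; 0 0 0 8 0 0 0"}}

```text
time_s: 19.5
eef_pos: [0.4638, 0.0802, 0.1053]
eef_rot: [-0.0, 1.0, 0.011, 0.002]
wrist_force: [-2.1, 0.6, 0.4]
opening: -0.002
grasp_force: 0.9
```

{"name": "servo_tool", "arguments": {"commands": "0 0 0 8 0 0 0; 0 0 0 7 0 0 0; 0 0 0 7 0 0 0; 0 0 0 3 0 0 0; 0 0 0 0 0 0 0"}}

```text
time_s: 20.12
eef_pos: [0.4883, 0.0807, 0.1048]
eef_rot: [-0.0, 1.0, 0.011, 0.002]
wrist_force: [-0.0, 0.1, -1.2]
opening: -0.002
grasp_force: 0.0
```

Run:
```python
from h import *
plan((-112,-65,31),Rt(0))
```

```text
tip now [-118.4  -65.1   31.8] target TCP [0.495 0.081 0.104] shift(tool now) [ 6.7 -0.2  0.8] | 7.0 turn [-0.    -0.004  0.   ] 0.2 F [-0.   0.1 -1.2] t 20.125
shift in final tool axes [ 6.7 -0.2  0.8]
```

{"name": "servo_tool", "arguments": {"commands": "0 0 0 2 0 0 0; 0 0 0 2 0 0 0; 0 0 0 1 0 0 0; 0 0 0 0 0 0 0"}}

```text
time_s: 20.62
eef_pos: [0.4929, 0.0809, 0.1047]
eef_rot: [-0.0, 1.0, 0.011, 0.002]
wrist_force: [-1.2, 0.4, -0.5]
opening: 0.001
grasp_force: 0.5
```

{"name": "servo_tool", "arguments": {"commands": "0 0 0 1 0 0 0; 0 0 0 1 0 0 0; 0 0 0 0 0 0 0"}}

```text
time_s: 21.0
eef_pos: [0.4949, 0.0809, 0.1048]
eef_rot: [-0.0, 1.0, 0.011, 0.002]
wrist_force: [-2.0, 0.4, 0.9]
opening: 0.001
grasp_force: 0.7
```

{"name": "servo_tool", "arguments": {"commands": "0 0 0 1 0 0 0; 0 0 0 1 0 0 0; 0 0 0 0 0 0 0"}}

```text
time_s: 21.38
eef_pos: [0.4954, 0.0809, 0.1045]
eef_rot: [-0.0, 1.0, 0.011, -0.001]
wrist_force: [-8.4, -0.6, 5.8]
opening: 0.001
grasp_force: 4.3
```

{"name": "servo_tool", "arguments": {"commands": "0 0 0 1 0 0 0; 0 0 0 0 0 0 0; 0 0 0 -10 0 0 0; 0 0 0 -20 0 -20 0; 0 0 0 -40 0 -40 0"}}

```text
time_s: 22.0
eef_pos: [0.4275, 0.0792, 0.1645]
eef_rot: [-0.0, 1.0, 0.011, 0.001]
wrist_force: [-0.3, -0.3, 1.9]
opening: -0.001
grasp_force: 0.0
```

{"name": "servo_tool", "arguments": {"commands": "0 0 0 -50 40 0 0; 0 0 0 -40 40 0 0; 0 0 0 0 0 0 0; 0 0 0 0 0 0 0; 0 0 0 0 0 0 0"}}

```text
time_s: 22.62
eef_pos: [0.3416, -0.0012, 0.1646]
eef_rot: [-0.0, 1.0, 0.012, 0.002]
wrist_force: [-0.7, -0.2, -0.6]
opening: 0.002
grasp_force: 0.0
```

Run:
```python
from h import *
import cv2
a=camera("top")[150:240,192:312]; b=camera("scene")[180:240,210:290]
o=np.zeros((600,800,3),np.uint8)
o[:300,:400]=cv2.resize(a,(400,300),interpolation=cv2.INTER_CUBIC);o[300:,:400]=cv2.resize(b,(400,300),interpolation=cv2.INTER_CUBIC)
o[:,400:]=cv2.resize(a[45:90,30:60],(400,600),interpolation=cv2.INTER_CUBIC)
cv2.imwrite("pics/c8.png",o)
```

```text
(no output)
```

View pics/c8.png

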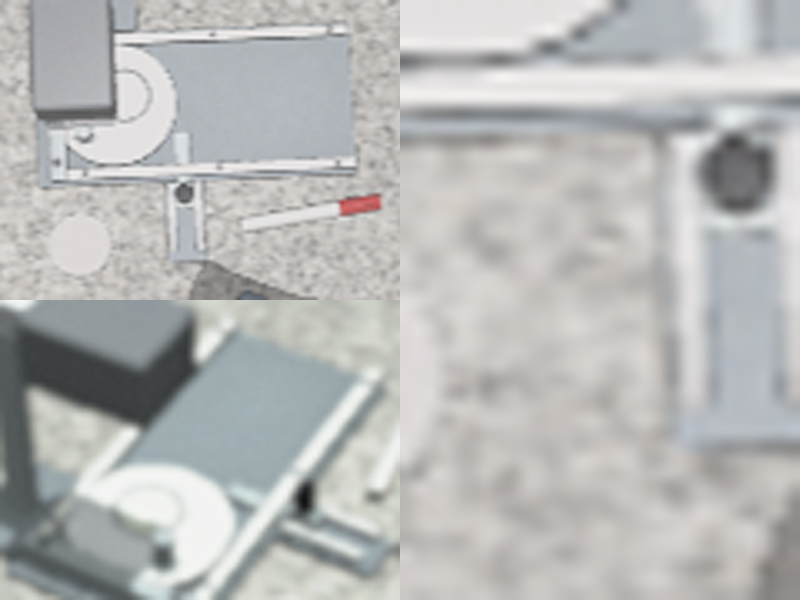

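The gate knob now sits about 5 mm further in than at the start, so the gate is at its shut stop. The disc is seated with its stud at the bar, and the bystanders haven't moved.

Run:
```python
from h import *
c=cal("top")
s=w2s(pose,ray(c,crop2px((170,268)),.052));r=w2s(pose,ray(c,crop2px((354,205)),.022))
print(s,r)
if abs(s[1]-29)<8 and abs(r[1]+60)<7: print(hand_in())
```

```text
[-31.19938596  25.68269091] [  0.34101708 -63.08145593]
the job is handed in; nothing more can be done
None
```

I handed the job in after about 23 s of robot time: gate pulled open, disc slid to the bar and turned until its flat looked flush, gate pushed shut to its stop. No verdict came back, and the last image put the disc about 3 mm short of its seat, which is the edge of the tolerance but also about the size of my measuring error.

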